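# Take the lid off the topping box and stand it in the drying rack

## Task

Take the lid off the steel topping box so the box can be cleaned: swing the lid up until it is upright on its hinge pins, then lift it straight up off the pins. Stand it gently, handle up, in the wide middle slot of the drying rack, down on the rack's base, and let go, without disturbing the two wooden boards in the rack or the tin, jar, cheese, carton and spoon around.

Things in the scene. Friction and masses are not known exactly. Their poses are not given: they have to be found in the camera images.
- lid: White plastic lid, 280 g; origin on its hinge axis (the pins' axis while hung). Lid shut: x from handle to hinge, y along the hinge, z up. Plate 8 mm thick: x -152 to -14, y +-96, z +-4 mm. The hinge turns freely: let go, the lid falls shut or, past upright, leans back 13 deg on the back stop. Shut, a 10 mm lip under the plate at x -140 mm, inside the box, stops it being pulled off forwards.
- lid_knuckles (a point): Same point and axes as lid. Two knuckles at the hinge edge (y +-55.5 to 75.5 mm, 20 mm thick in z, x -15 to +10 mm), each with a 10 mm wide slot for the pin, open towards lid +x and closed at x -5 mm. Shut, the jaws hold the hinge edge down; upright, the slots open downwards and a rise of 15 mm frees the lid.
- lid_handle (a point): Centre of the lid's handle (lid's axes): round steel bar 10 mm thick, 100 mm long, along lid y at lid x -197 mm, in the plane of the plate, on a leg at each end (90 mm free between legs, 40 mm free between bar and plate). Shut, it is 197 mm in front of the pins at their height, 84 mm over the counter; upright, 197 mm above them. The bar can turn between gripper fingers.
- box_pins (a point): Middle of the hinge pins' axis of the fixed steel topping box, 84 mm over the counter. Axes: x from front to back, y along the pins, z up. Pins 8 mm thick at y +-49 to 83 mm, each held by a bracket at its outer end. The box, 130 x 190 mm, 80 mm high, spans x -150 to -20 mm from here. A back stop 50 mm wide stands at x +12 to +20 mm, up to 35 mm above the pins.
- rack_slot (a point): Centre of the floor of the wide middle slot of the fixed steel drying rack, 8 mm over the counter. Axes: x across the slots, y along them, z up. 8 mm wire hoops (y +-60 mm, tops 66 mm above this floor) stand at x +-21 mm (34 mm free between) and +-44 mm. The lid's hinge edge goes down between the inner hoops, either way round; its hinge axis is then 10 mm above this floor.
- board_near_center (a point): Centre of a wooden board 10 x 150 x 80 mm (height), standing loose in the narrow slot at rack x -32.5 mm, its top 80 mm above the rack's floor.
- board_far_center (a point): Centre of a wooden board 10 x 130 x 80 mm (height), standing loose in the narrow slot at rack x +32.5 mm.
- tin: Low tin, 72 mm across, 55 mm high; origin at its underside. Leave alone.
- jar: Jar, 66 mm across, 85 mm high; origin at its underside. Leave alone.
- pasta: Cardboard carton 60 x 170 x 50 mm; origin at its underside. Leave alone.
- cheese: Round cheese, 110 mm across, 45 mm high; origin at its underside. Leave alone.
- spoon: Serving spoon lying on the counter. Leave alone.
There are look-alikes about, which are no part of the job. Leave any red look-alike of the part that bears rack_slot alone.

How it is judged (in metres and radians):
On the way, in this order (a step that is already met when the one before it is completed fails the run):
1. the lid stands upright (within 0.25 rad) on its hinge pins (angle between the x axis of lid and the z axis of box_pins, either way round below 0.25 rad and height (world z) of lid_handle above 0.25 m and distance between lid and box_pins below 0.012 m), for 0.1 s.
2. the upright lid is lifted 18 mm or more, still over the pins (z of lid in the frame of box_pins above 0.018 m and horizontal distance between lid and box_pins below 0.035 m and angle between the x axis of lid and the z axis of box_pins, either way round below 0.35 rad), for 0.05 s.
At the end, for the whole second after the job is handed in: The lid stands at rest, handle up (bar more than 180 mm above the counter), between the inner hoops of the rack: its hinge axis within 17 mm of the slot's middle line, within 50 mm of its middle lengthwise and no more than 16 mm above the slot's floor, its face within 0.35 rad of square to the slot (x of lid in the frame of rack_slot between -0.017 and 0.017 m and y of lid in the frame of rack_slot between -0.05 and 0.05 m and z of lid in the frame of rack_slot below 0.016 m and height (world z) of lid_handle above 0.18 m and angle between the z axis of lid and the x axis of rack_slot, either way round below 0.35 rad and linear speed of lid below 0.03 m/s); the robot touches nothing.
It fails at once if a wooden board is shifted more than 25 mm (distance of any of board_near_center, board_far_center from where it was at the start of the episode above 0.025 m).
It fails at once if the tin, jar, carton, cheese or spoon is shifted more than 20 mm (distance of any of tin, jar, pasta, cheese, spoon from where it was at the start of the episode above 0.02 m).
It fails at once if the lid is dropped or slammed into the rack (over 0.5 m/s low in the slot, or over 40 N) (contact force between lid and rack above 40 N or (horizontal distance between lid and rack_slot below 0.05 m and z of lid in the frame of rack_slot below 0.07 m and linear speed of lid above 0.5 m/s)).
It also fails if it takes over 58 s, if anything falls off the work surface, if the arm or the gripper's body presses on something with over 40 N, if the wrist force passes 120 N, or if a joint passes its speed limit or range.

## Robot

A 6-joint arm with a two-finger parallel gripper is mounted at the origin on the work surface. World frame = base frame: x ahead of the robot, y to its left, z up, the work surface at z = 0. Lengths are in m, angles in degrees, forces in N, time in s.
With the tool pointing down it reaches from about 0.4 to 0.825 m from the base axis. Payload 7 kg.
Tool frame: the origin (TCP) lies at the very end of the fingers, on their centre line; the grasp point (between the pads) lies 19 mm behind it; z points along the fingers, y is the line along which they close (so a half turn about z gives the same grasp; the last joint's range is limited). The gripper opens to 88 mm and grips with 3 to 60 N. Pads are 19 mm wide; open, the fingers measure 130 mm over their backs; the gripper's body (78 mm by 193 mm) begins 47 mm behind the grasp point.
Start: joints at [-48.982, 20.546, 0.682, 0, -70.136, -16.507], TCP at [0.28, -0.614, 0.227] pointing down, gripper open.
Joint ranges: [-176.03, 176.03], [-82.01, 121.73], [-58.28, 71.71], [-173.87, 95.51], [-174.79, -0.11], [-173.66, 173.66]. Speed limits (degrees/s): [136.94, 136.94, 172.46, 180, 180, 180].

## Interface

Orientations are given as [roll, pitch, yaw] about the fixed x, y, z axes, in that order (R = Rz(yaw) Ry(pitch) Rx(roll)).
In Python, from plant import get_state, imaging, r, finder gives the robot as it stands.
- The arm moves only by the shell command python3 -m handwheel 'ROWS' [FORCE]. ROWS is JSON, a list of rows, each a list of 5 numbers: the closure, from 0 (fully open) to 1 (shut), then the shift along the world's x, y, z in cm, then the turn about the world's z in degrees. A call has 1 to 8 rows; each row is the pose to reach, as a shift and turn from the pose commanded when the call began; what a row does not reach only later rows make up. A row lasts 1/8 s, in which the tool goes at most 62.5 mm and 10.7 degrees, less where a joint would pass 70% of its speed; a pose out of reach is approached as far as the arm can. A call with a gripper value outside its range is refused whole. The fingers move at their own pace and stop on an object; FORCE is the grip in N (left out, the last holds). Time passes only in rows, so rows that repeat a pose let the fingers close. It gives the time, the measured TCP pose, the force, the opening and the grip force at its end, in the units of the state.
- get_state(): the state, without advancing time (a new reading comes with each control period).
- imaging.capture(name): name is "scene" or "side" or "wrist"; returns (picture, depth): 400x640x3 uint8, red, green, blue; 400x640 float32, m along the optical axis (not along the pixel's ray), 0 where there is no reading.
- imaging.get_calibration(name): a dict with "fx", "fy", "cx", "cy" (pixels), "rvec" (rotation vector, rad) and "tvec" (3), from world to camera coordinates, as OpenCV has them; the wrist camera has in their place "hand_eye" (4x4, takes a point from camera to tool coordinates, whose origin is the TCP and whose axes are the flange's). Camera axes: x right, y down, z forward; pixel columns grow to the right and rows downward; lengths in m; the calibration is good to about 2 mm. A picture is of the moment at which its call begins: read the wrist's pose just before it. get_calibration takes no time and is no camera call.
- r.close_job(): hands the job in; it is judged then, once.
Trained networks look in the newest picture that a camera, given by its name, has taken for a name from the list of things; names that differ only in an ending like _2 or _b are one class to them, and where a whole thing is asked for, a point or a joint stands for the part that bears it (a point fixed in the world has none). Each returns a list of dicts, best first, with "p" (0 to 1); they miss things now and then, are a little off and sometimes report something else, mostly with a low value. They report only what shows in the picture. A call takes as long as a camera call. They do not tell look-alikes from the thing itself.
- finder.cut_out(camera, query): "region" (400x640 bool, what is visible of it) and "pixel" ([column, row] in pixels, amid what is visible of it).
The state is a dict: "time_s": time; "joints": joint angles; "qd": joint speeds; "joint_torque": joint torques, N m; "tcp_pos": TCP position; "eef_rot": TCP orientation; "contact_force": force on the tool from outside, world axes, zero at the start; "moment": the same for the moment, N m; "gripper_width": finger opening in m; "gripper_force": force on a finger pad.
Only numpy, scipy, OpenCV 4.12 (cv2) and the standard library are available. Lean on these libraries where they do the work, as an engineer would, in place of code of your own. Each camera call takes 0.05 s, during which the arm holds its last target. There are 200 camera calls.

## Working session

There is one attempt and no reset: what is moved stays moved. The work goes in short steps, Python scripts to look and compute and a shell command to move; the robot and the scene stay as the last step left them, time stands still between calls to the robot, and variables do not carry over. Pictures are saved under pics/ and viewed, at most 10 in all, crops included, and the job is handed in when it is done.

```bash
mkdir -p pics; ls
cat > h.py <<'E'
import numpy as np, cv2
from plant import get_state, imaging, r, finder
from scipy.spatial.transform import Rotation as R
def cam(name):
    st=get_state(); im,d=imaging.capture(name); c=imaging.get_calibration(name)
    if 'hand_eye' in c:
        T=np.eye(4); T[:3,:3]=R.from_euler('xyz',st['eef_rot'],degrees=True).as_matrix(); T[:3,3]=st['tcp_pos']
        T=T@np.array(c['hand_eye'])
    else:
        M=np.eye(4); M[:3,:3]=cv2.Rodrigues(np.array(c['rvec'],float))[0]; M[:3,3]=np.ravel(c['tvec']); T=np.linalg.inv(M)
    v,u=np.mgrid[:400,:640]
    P=np.stack([(u-c['cx'])/c['fx']*d,(v-c['cy'])/c['fy']*d,d],-1)@T[:3,:3].T+T[:3,3]
    P[d==0]=np.nan
    return im,P
def save(im,n): cv2.imwrite('pics/'+n,im[...,::-1])
E
python3 - <<'E'
from h import *
print(get_state())
for n in ('scene','side'):
    im,P=cam(n); save(im,n+'0.png'); np.save(n+'.npy',P)
    for q in ('lid','lid_handle','rack_slot','box_pins','board_near_center','board_far_center'):
        try:
            for o in finder.cut_out(n,q)[:3]:
                m=o['region']; print(n,q,round(o['p'],2),np.round(o['pixel']),np.round(np.nanmedian(P[m],0),3),np.round(np.nanpercentile(P[m],[2,98],axis=0),3).tolist())
        except Exception as e: print(n,q,e)
E
```

```text
pics
{'time_s': 0.0, 'joints': array([-4.89819955e+01,  2.05899247e+01,  6.32400606e-01, -2.11337864e-02,
       -7.01359440e+01, -1.65064659e+01]), 'qd': array([-0.02040808,  0.13643054, -0.08345159,  0.0074684 ,  0.01141712,
        0.04301262]), 'joint_torque': array([ 1.07157219e-03, -5.82715917e+01,  2.93065041e+01,  6.99700803e+00,
        7.05625236e-03, -1.87296123e-04]), 'tcp_pos': array([ 0.27980339, -0.61371904,  0.22562612]), 'eef_rot': array([ 1.79904739e+02, -7.51087640e-03, -1.55495652e+02]), 'contact_force': array([-0.00324639,  0.54477261, -0.07721312]), 'moment': array([ 0.00145285,  0.01320735, -0.00431909]), 'gripper_force': 0.0, 'gripper_width': 0.08759798563034792}
scene lid 0.65 [404. 221.] [0.612 0.177 0.054] [[0.595, 0.115, 0.014], [0.624, 0.239, 0.091]]
scene lid 0.58 [287. 239.] [ 0.592 -0.132  0.09 ] [[0.47, -0.229, 0.075], [0.685, -0.037, 0.096]]
scene lid_handle 0.74 [285. 238.] [ 0.592 -0.133  0.09 ] [[0.471, -0.229, 0.079], [0.685, -0.04, 0.096]]
scene rack_slot 0.85 [396. 228.] [0.609 0.157 0.012] [[0.533, 0.092, 0.003], [0.641, 0.249, 0.077]]
scene r
[... 849 characters left out ...]
.547 0.213 0.01 ] [[0.507, 0.106, 0.004], [0.622, 0.254, 0.076]]
side box_pins 0.55 [296. 186.] [ 0.56  -0.055  0.047] [[0.504, -0.195, 0.003], [0.692, -0.023, 0.116]]
side box_pins 0.27 [305. 173.] [ 0.582 -0.118  0.09 ] [[0.474, -0.227, 0.067], [0.683, -0.031, 0.095]]
side board_near_center 0.75 [262. 240.] [0.54  0.186 0.063] [[0.528, 0.104, 0.013], [0.556, 0.24, 0.09]]
side board_near_center 0.35 [303. 170.] [ 0.581 -0.115  0.09 ] [[0.474, -0.225, 0.082], [0.685, -0.03, 0.095]]
side board_far_center 0.65 [307. 172.] [ 0.583 -0.111  0.09 ] [[0.476, -0.221, 0.085], [0.678, -0.03, 0.095]]
side board_far_center 0.55 [230. 234.] [0.604 0.192 0.053] [[0.592, 0.121, 0.013], [0.62, 0.245, 0.09]]
```

View pics/scene0.png

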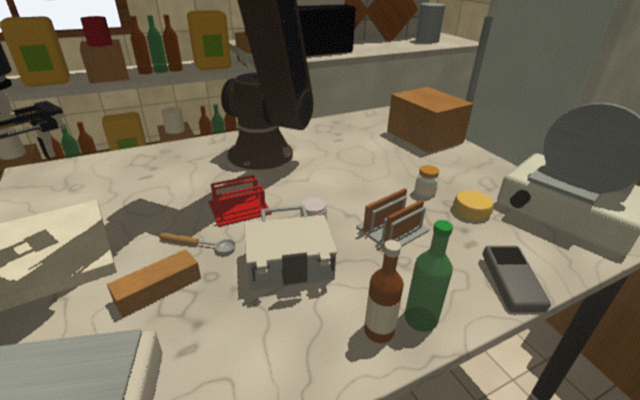

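View pics/side0.png

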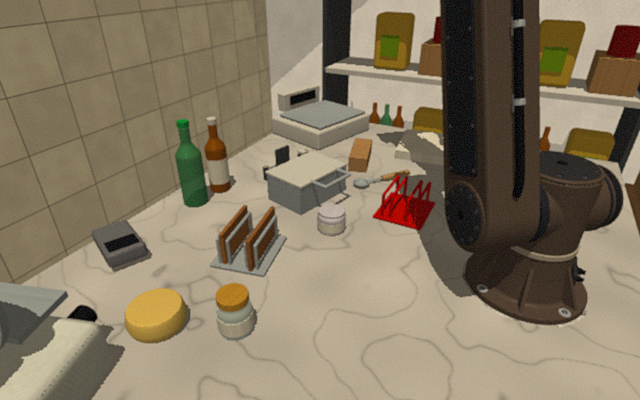

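The lid with its handle towards the robot is at scene px (285,240), handle at (285,210). Rack candidates are the grey rack with boards at (396,222) and the red look-alike at (238,200), so I choose the grey one. The bottles stand at (383,300) and (428,290), and the tin at (314,205) is near the handle.

Run:
```python
from h import *
S=np.load('scene.npy');D=np.load('side.npy')
A=np.concatenate([S.reshape(-1,3),D.reshape(-1,3)]);A=A[~np.isnan(A).any(1)]
def box(lo,hi,B=A): return B[((B>lo)&(B<hi)).all(1)]
for nm,B in (('scene',S.reshape(-1,3)),('side',D.reshape(-1,3)),('both',A)):
    B=B[~np.isnan(B).any(1)]
    q=box([.50,-.26,.08],[.72,0,.098],B); rc=cv2.minAreaRect(q[:,:2].astype(np.float32)); print(nm,'plate',len(q),rc,np.median(q[:,2]))
    q=box([.40,-.22,.076],[.495,0,.1],B); print('bar',len(q), np.round(q[np.argsort(q[:,0])][[0,len(q)//4,len(q)//2,-1]],3).tolist() if len(q) else '')
    q=box([.48,.05,.084],[.68,.3,.1],B); 
    for lo,hi,n in ((.5,.575,'near'),(.575,.66,'far')):
        w=q[(q[:,0]>lo)&(q[:,0]<hi)]
        if len(w)>5: print(n,len(w),cv2.minAreaRect(w[:,:2].astype(np.float32)),w.mean(0))
    q=box([.45,.05,.005],[.72,.32,.014],B);print('rackbase',len(q),cv2.minAreaRect(q[:,:2].astype(np.float32)))
# height map print
q=box([.3,-.35,.02],[.95,.45,.5])
for x in np.arange(.3,.95,.03):
    print('%.2f '%x+' '.join('%3d'%(1000*max([0,*q[(abs(q[:,0]-x)<.015)&(abs(q[:,1]-y)<.015),2]])) for y in np.arange(-.33,.45,.03)))
im=cv2.imread('pics/scene0.png'); a=im[150:300,220:450]; cv2.imwrite('pics/crop1.png',cv2.resize(a,(690,450)))
```

```text
scene plate 3857 ((0.588142991065979, -0.1325628161430359), (0.19224169850349426, 0.204897940158844), 74.8447036743164) 0.09027136678528003
bar 191 [[0.459, -0.146, 0.091], [0.472, -0.117, 0.09], [0.479, -0.098, 0.092], [0.495, -0.156, 0.093]]
near 177 ((0.545263946056366, 0.16250240802764893), (0.013446778990328312, 0.1491582989692688), 10.363493919372559) [0.54670438 0.16016158 0.08854071]
far 169 ((0.608181357383728, 0.17871272563934326), (0.011650982312858105, 0.13008645176887512), 11.525325775146484) [0.60960993 0.17637901 0.08858874]
rackbase 604 ((0.573745846748352, 0.19812649488449097), (0.25946035981178284, 0.2380599081516266), 4.009997367858887)
side plate 1895 ((0.5895631313323975, -0.12960761785507202), (0.19480234384536743, 0.20889347791671753), 76.18779754638672) 0.08996325584464743
bar 137 [[0.462, -0.148, 0.09], [0.473, -0.125, 0.092], [0.48, -0.148, 0.089], [0.495, -0.059, 0.09]]
near 215 ((0.5458326935768127, 0.16777771711349487), (0.011381140910089016, 0.1480814814567566), 11.559015274047852) [0.54385867 0.17283735 0.08857999]
far 187 ((0.609950840473175, 0.1803490
[... 2689 characters left out ...]
 0   0   0   0   0   0
0.78   0   0   0   0   0   0   0   0   0   0   0   0   0   0   0   0   0   0   0   0  39  52  52  47   0   0   0
0.81   0   0   0   0   0   0   0   0  86 222 222 100 165 164 120   0   0   0   0   0  46  51  51  51   0   0   0
0.84   0   0   0   0   0   0   0   0 140 223 222 150 242 242 162   0   0   0   0  23  46  47  48  49   0   0   0
0.87   0   0   0   0   0   0   0   0   0 151 151 144 243 242 163   0   0   0   0  35  39  41  44  40   0   0   0
0.90   0   0   0   0   0   0   0   0   0   0   0   0   0   0   0   0   0   0   0  35  37  38  38   0   0   0   0
0.93   0   0   0   0   0   0   0   0   0   0   0   0   0   0   0   0   0   0   0  31  33  34  32   0   0   0   0
```

View pics/crop1.png

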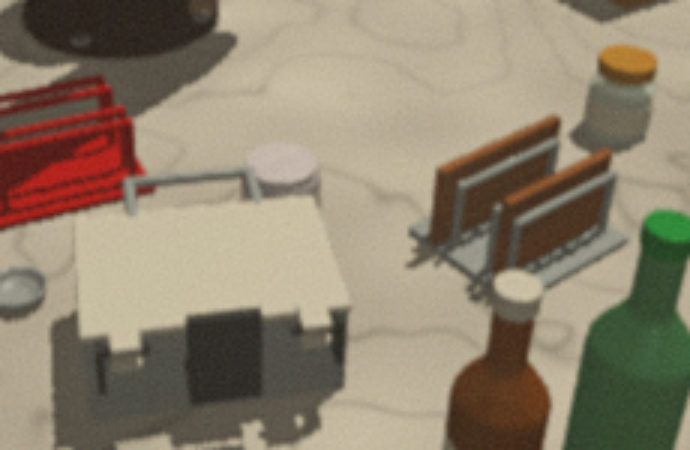

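Crop: one box lid, white, with its bar at crop (190,180). The target grey rack with boards is at crop (515,215) and the red rack is to the left. Lid yaw is about -15° and rack yaw about 11°. I'm moving above the handle for a close look.

```bash
python3 -m handwheel '[[0.65,2,5,2,10],[0.65,4,11,4,20],[0.65,6,17,7,30],[0.65,8,23,8,40],[0.65,10,29,8,50],[0.65,12,35,8,50],[0.65,15,41,8,50],[0.65,18,47,8,50]]' 20
python3 -m handwheel '[[0.65,2,4.5,0,0],[0.65,4,4.5,0,0],[0.65,4,4.5,0,0],[0.65,4,4.5,0,0]]'
python3 - <<'E'
from h import *
st=get_state();print(st['tcp_pos'],st['eef_rot'],st['time_s'])
im,P=cam('wrist');save(im,'w1.png');np.save('w1.npy',P)
print(np.nanmin(P[...,0]),np.nanmax(P[...,0]),np.nanmin(P[...,1]),np.nanmax(P[...,1]))
E
```

```text
time_s: 1.7
tcp_pos: [0.4503, -0.1626, 0.3073]
eef_rot: [-179.9, 0.0, -105.5]
contact_force: [1.8, 0.0, 0.4]
gripper_width: 0.0309
gripper_force: 0.0
time_s: 2.2
tcp_pos: [0.4896, -0.1203, 0.3064]
eef_rot: [180.0, -0.0, -105.6]
contact_force: [-0.2, -0.1, 0.5]
gripper_width: 0.0304
gripper_force: 0.0
[ 0.48959398 -0.12033034  0.30635997] [ 1.79967948e+02 -1.44436745e-02 -1.05551211e+02] 2.2
0.004286506103134302 1.8829249860375066 -0.4690522123937957 0.4533345847346095
```

View pics/w1.png

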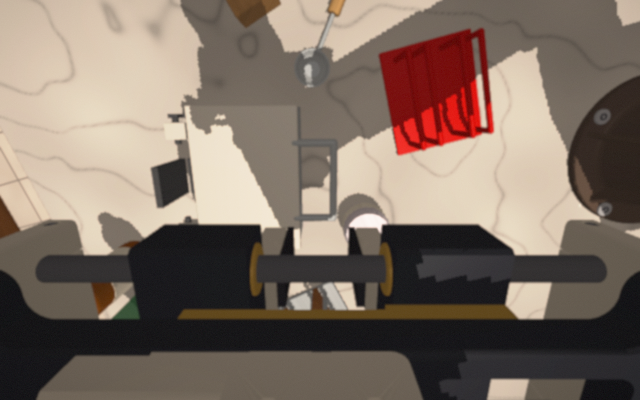

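The wrist view shows the plate at (245,165), the bar as a vertical line at col 333 (rows 140-218), the pins at the left edge (175,130)/(190,222), and the tin at (365,215). I'm fitting the lid and rack geometry.

Run:
```python
from h import *
W=np.load('w1.npy')
# bar: pixels around col 325-342, rows 146-212
sub=W[144:214,318:348].reshape(-1,3); b=sub[(sub[:,2]>.075)&(sub[:,2]<.1)]
print('bar',len(b),np.round(np.median(b,0),4))
l=cv2.fitLine(b[:,:2].astype(np.float32),cv2.DIST_HUBER,0,.01,.01).ravel(); print('bar dir yaw',np.degrees(np.arctan2(-l[0],l[1])),l)
e=W[136:224,300:348].reshape(-1,3); e=e[(e[:,2]>.075)&(e[:,2]<.1)]
# plate front edge and others
S=np.load('scene.npy');D=np.load('side.npy')
for n,Q in (('w',W),('s',S),('d',D)):
    p=Q.reshape(-1,3);p=p[(p[:,2]>.08)&(p[:,2]<.135)&(p[:,0]>.4)&(p[:,0]<.75)&(p[:,1]>-.27)&(p[:,1]<.02)]
    for yaw in (-14,-15,-16):
        c,s=np.cos(np.radians(yaw)),np.sin(np.radians(yaw))
        x=p[:,0]*c+p[:,1]*s; y=-p[:,0]*s+p[:,1]*c
        h=lambda v:np.histogram(v,np.arange(.46,.76,.005))
        f=np.round(np.percentile(y,[1,99]),4)
        # hist edge along x over plate mid
        m=(abs(y-y.mean())<.09)&(p[:,2]<.095); 
        hx,ed=np.histogram(x[m],np.arange(.44,.76,.004)); k=hx>0.35*np.median(hx[hx>5]) if hx.max()>5 else hx>1
        print(n,yaw,'y',f,'xhist',dict(zip(np.round(ed[:-1],3)[hx>3],hx[hx>3])) if yaw==-15 else '')
    st=p[p[:,2]>.105]; print('stop',len(st),np.round(np.mean(st,0),4) if len(st) else '')
# rack
for n,Q in (('s',S),('d',D),('both',np.r_[S.reshape(-1,3),D.reshape(-1,3)])):
    p=Q.reshape(-1,3);p=p[(p[:,0]>.48)&(p[:,0]<.68)&(p[:,1]>.05)&(p[:,1]<.3)]
    yaw=11.3;c,s=np.cos(np.radians(yaw)),np.sin(np.radians(yaw))
    x=p[:,0]*c+p[:,1]*s; y=-p[:,0]*s+p[:,1]*c
    t=(p[:,2]>.084);xs=x[t];mid=(xs.min()+xs.max())/2
    a=np.median(xs[xs<mid]);b2=np.median(xs[xs>mid])
    w=(p[:,2]>.066)&(p[:,2]<.079)&(abs(x-mid)<.055)
    hx=[np.percentile(xs[xs<mid],[2,98]),np.percentile(xs[xs>mid],[2,98])]
    print(n,'boards x',a,b2,(a+b2)/2,hx,'hoop y',np.percentile(y[w&(abs(abs(x-(a+b2)/2)-.021)<.006)],[0,3,97,100]),np.percentile(y[(p[:,2]>.004)&(p[:,2]<.013)&(abs(x-mid)<.04)],[1,99]),
    'mid world (y=mean)',)
```

```text
bar 581 [ 0.4774 -0.1079  0.0893]
bar dir yaw -14.518015 [ 0.2506844   0.96806884  0.47938693 -0.09822547]
w -14 y [-0.0798  0.0781] xhist 
w -15 y [-0.0693  0.0878] xhist {np.float64(0.48): np.int64(70), np.float64(0.484): np.int64(252), np.float64(0.488): np.int64(249), np.float64(0.492): np.int64(105), np.float64(0.496): np.int64(48), np.float64(0.5): np.int64(48), np.float64(0.504): np.int64(56), np.float64(0.508): np.int64(48), np.float64(0.512): np.int64(48), np.float64(0.516): np.int64(47), np.float64(0.52): np.int64(47), np.float64(0.524): np.int64(51), np.float64(0.528): np.int64(49), np.float64(0.532): np.int64(365), np.float64(0.536): np.int64(391), np.float64(0.54): np.int64(391), np.float64(0.544): np.int64(379), np.float64(0.548): np.int64(382), np.float64(0.552): np.int64(387), np.float64(0.556): np.int64(385), np.float64(0.56): np.int64(386), np.float64(0.564): np.int64(380), np.float64(0.568): np.int64(387), np.float64(0.572): np.int64(375), np.float64(0.576): np.int64(387), np.float64(0.58): np.int64(390), np.float64(0.584): np.int64(385), np.float64(0.588): np.int6
[... 4923 characters left out ...]
5683880104841623 0.6329712569866144 0.6006796337353884 [array([0.56089902, 0.57201939]), array([0.62605157, 0.6363681 ])] hoop y [-0.00943841 -0.00726325  0.11532803  0.11874623] [-0.04060983  0.11462982] mid world (y=mean)
d boards x 0.5667296466054573 0.6316807859892791 0.5992052162973682 [array([0.56303596, 0.57322901]), array([0.62778216, 0.63864412])] hoop y [-0.00423541  0.00066338  0.12124749  0.13007778] [-0.00287548  0.13319132] mid world (y=mean)
both boards x 0.5675646534734076 0.6323940913136643 0.5999793723935359 [array([0.56171786, 0.57291057]), array([0.62627026, 0.63753529])] hoop y [-0.00943841 -0.00595916  0.11970883  0.12221496] [-0.02351528  0.13314678] mid world (y=mean)
```

Bar at (0.478,-0.102,0.084), pins at (0.668,-0.153,0.084). The plate length and heights agree with the given sizes. Descending on the bar and gripping.

```bash
python3 -m handwheel '[[0.65,-1.2,1.8,-5,0.5],[0.65,-1.2,1.8,-10,0.5],[0.65,-1.2,1.8,-15,0.5],[0.65,-1.2,1.8,-19,0.5],[0.65,-1.2,1.8,-22,0.5],[0.65,-1.2,1.8,-24,0.5],[0.65,-1.2,1.8,-24.1,0.5],[0.65,-1.2,1.8,-24.1,0.5]]' 20
python3 -m handwheel '[[0.9,0,0,0,0],[1,0,0,0,0],[1,0,0,0,0],[1,0,0,0,0]]' 20
```

```text
time_s: 3.25
tcp_pos: [0.4783, -0.102, 0.0664]
eef_rot: [-179.9, 0.0, -105.0]
contact_force: [0.3, -0.1, 0.1]
gripper_width: 0.0303
gripper_force: 0.0
time_s: 3.75
tcp_pos: [0.4782, -0.1015, 0.0659]
eef_rot: [-180.0, 0.0, -105.0]
contact_force: [-0.1, 0.3, 3.1]
gripper_width: 0.0093
gripper_force: 20.0
```

```bash
python3 -m handwheel '[[1,0.07,-0.02,1.7,0],[1,0.29,-0.08,3.4,0],[1,0.65,-0.17,5.1,0],[1,1.15,-0.31,6.7,0],[1,1.8,-0.48,8.3,0],[1,2.55,-0.68,9.85,0],[1,2.55,-0.68,9.85,0]]'
```

```text
time_s: 4.62
tcp_pos: [0.5038, -0.1082, 0.1644]
eef_rot: [-180.0, 0.0, -105.0]
contact_force: [0.0, -0.2, -3.1]
gripper_width: 0.0092
gripper_force: 20.0
```

```bash
python3 -m handwheel '[[1,1.9,-0.51,2.81,0],[1,4.25,-1.14,5.24,0],[1,6.96,-1.87,7.21,0],[1,9.97,-2.68,8.66,0],[1,13.18,-3.54,9.55,0],[1,14.82,-3.98,9.75,0],[1,16.48,-4.42,9.8,0],[1,16.48,-4.42,9.8,0]]'
python3 - <<'E'
from h import *
st=get_state();print(st['tcp_pos'],st['contact_force'],st['moment'])
im,P=cam('side');a=im[40:270,160:480];save(cv2.resize(a,(800,575)),'s2.png');np.save('s2.npy',P)
E
```

```text
time_s: 5.62
tcp_pos: [0.6696, -0.1534, 0.2624]
eef_rot: [-179.9, -0.1, -105.0]
contact_force: [-1.0, -1.0, 7.1]
gripper_width: 0.0092
gripper_force: 20.0
[ 0.66961633 -0.15339734  0.26238504] [-1.0145847  -0.997568    7.09106505] [-0.32243227  0.33141136  0.0032771 ]
```

View pics/s2.png

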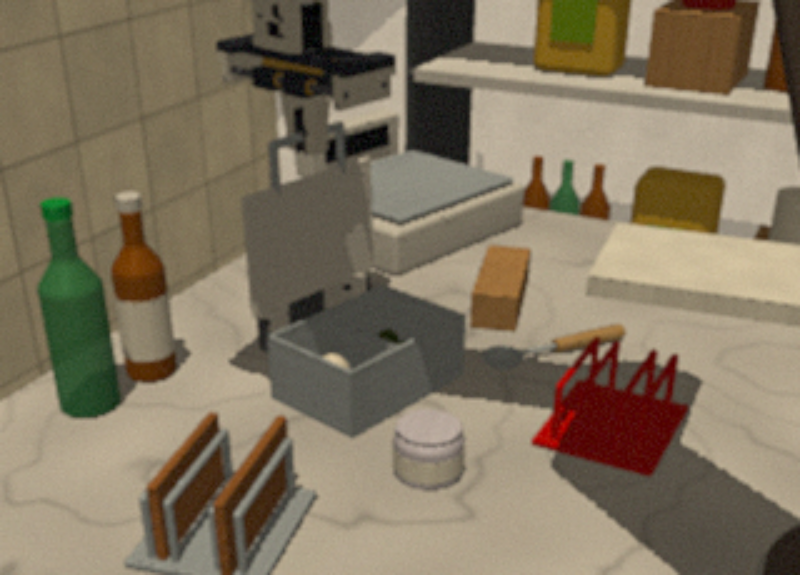

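The picture shows the lid standing upright on its pins, held at the handle. Lifting straight up.

```bash
python3 -m handwheel '[[1,0,0,0.8,0],[1,0,0,1.6,0],[1,0,0,2.4,0],[1,0,0,2.8,0],[1,0,0,3.2,0],[1,0,0,5,0],[1,0,0,7.5,0],[1,0,0,10,0]]'
python3 - <<'E'
from h import *
im,P=cam('side')
def fit(P):
    q=P.reshape(-1,3); t=np.array(get_state()['tcp_pos']); q=q[(np.linalg.norm(q[:,:2]-t[:2],axis=1)<.13)&(q[:,2]<t[2]-.035)&(q[:,2]>t[2]-.16)]
    c=np.median(q,0); 
    for _ in range(4):
        n=np.linalg.svd(q-q.mean(0),full_matrices=False)[2][2]; d=(q-q.mean(0))@n; q=q[abs(d)<max(.003,1.5*np.std(d))]
    return n*np.sign(n[0]),q.mean(0),len(q),q.min(0),q.max(0)
print(fit(P)); print(get_state()['contact_force'])
E
```

```text
time_s: 6.68
tcp_pos: [0.6683, -0.1527, 0.364]
eef_rot: [-180.0, -0.0, -105.0]
contact_force: [0.3, 0.2, -2.9]
gripper_width: 0.0091
gripper_force: 20.0
(array([ 0.96578311, -0.25926624,  0.00663328]), array([ 0.6689009 , -0.1443998 ,  0.27010427]), 2170, array([ 0.64106167, -0.24593504,  0.20845969]), array([ 0.69489971, -0.05581561,  0.33316999]))
[-0.20892116 -1.24570738  2.05723728]
```

```bash
python3 -m handwheel '[[1,-0.1,0.5,0,0.5],[1,-0.5,1.8,0,1.5],[1,-1,3.7,0,3.5],[1,-1.7,6,0,6],[1,-2.4,8.6,0,8],[1,-3.2,11.4,0,10],[1,-4,14.2,0,12],[1,-4.8,17,0,14]]'
python3 -m handwheel '[[1,-0.8,2.8,0,2.2],[1,-1.6,5.6,0,4.4],[1,-2.3,8.2,0,6.6],[1,-3,10.8,0,8.6],[1,-3.6,13,0,10.4],[1,-4,14.8,0,11.6],[1,-4.2,15.5,0,12.2],[1,-4.3,15.7,0,12.2]]'
python3 -m handwheel '[[1,0,0,0,0],[1,0,0,0,0],[1,0,0,0,0],[1,0,0,0,0]]'
cat >> h.py <<'E'
def fit(P,up=.16):
    q=P.reshape(-1,3); t=np.array(get_state()['tcp_pos']); q=q[(np.linalg.norm(q[:,:2]-t[:2],axis=1)<.13)&(q[:,2]<t[2]-.035)&(q[:,2]>t[2]-up)]
    for _ in range(4):
        n=np.linalg.svd(q-q.mean(0),full_matrices=False)[2][2]; d=(q-q.mean(0))@n; q=q[abs(d)<max(.003,1.5*np.std(d))]
    return n*np.sign(n[0]),q.mean(0),len(q),q.min(0),q.max(0)
E
python3 - <<'E'
from h import *
for c in ('side','scene'):
    im,P=cam(c); print(c,fit(P,.14)); 
    # rack hoops/boards re-measured
    if c=='side': save(cv2.resize(im[100:300,160:420],(780,600)),'s3.png')
st=get_state();print(st['tcp_pos'],st['eef_rot'])
W,Q=cam('wrist');save(W,'w3.png');np.save('w3.npy',Q)
E
```

```text
time_s: 7.72
tcp_pos: [0.6192, 0.0197, 0.3621]
eef_rot: [-180.0, 0.0, -90.8]
contact_force: [1.6, 0.7, -2.1]
gripper_width: 0.0089
gripper_force: 20.0
time_s: 8.72
tcp_pos: [0.577, 0.1748, 0.362]
eef_rot: [180.0, -0.0, -78.7]
contact_force: [0.7, 0.2, -4.0]
gripper_width: 0.009
gripper_force: 20.0
time_s: 9.22
tcp_pos: [0.5773, 0.1741, 0.3621]
eef_rot: [180.0, 0.0, -78.8]
contact_force: [0.0, 0.2, -3.6]
gripper_width: 0.009
gripper_force: 20.0
side (array([0.98143018, 0.19171426, 0.0063604 ]), array([0.57246964, 0.18826002, 0.27281466]), 2111, array([0.55519387, 0.08021538, 0.22207272]), array([0.59460802, 0.27092518, 0.32700249]))
scene (array([0.98185566, 0.18962662, 0.00110385]), array([0.58147622, 0.16782565, 0.27631845]), 2272, array([0.56056977, 0.07883495, 0.22209078]), array([0.60017439, 0.26909341, 0.32696747]))
[0.57727993 0.17420704 0.36202855] [ 1.79996340e+02 -1.87255417e-03 -7.88079787e+01]
```

View pics/s3.png

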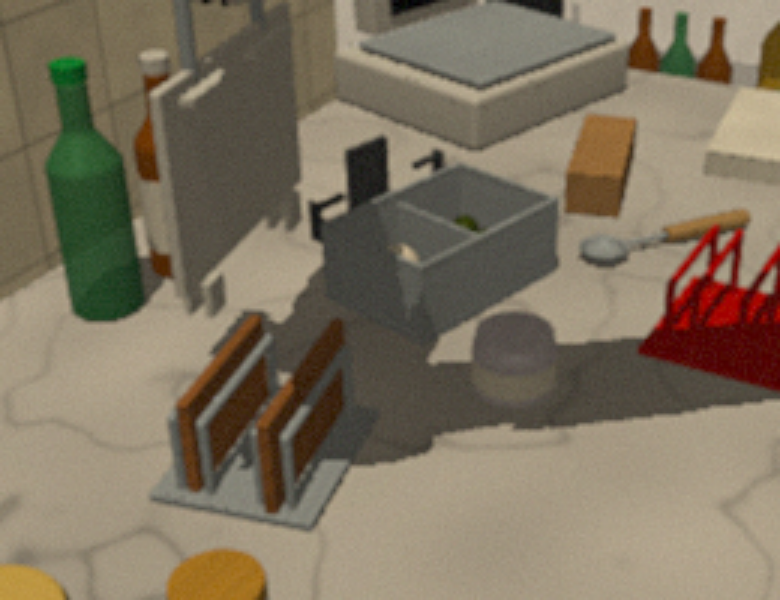

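The lid hangs upright over the slot, and its plane u=0.6007 matches the slot's 0.600 with yaw 11°. Lowering.

```bash
python3 -m handwheel '[[1,0,0,-1.5,0],[1,0,0,-3.5,0],[1,0,0,-5,0],[1,0,0,-6.5,0],[1,0,0,-8,0],[1,0,0,-9.5,0],[1,0,0,-11,0],[1,0,0,-12,0]]'
python3 -m handwheel '[[1,0,0,-1,0],[1,0,0,-2,0],[1,0,0,-3,0],[1,0,0,-3.6,0],[1,0,0,-4,0],[1,0,0,-4,0]]'
python3 - <<'E'
from h import *
im,P=cam('side');save(cv2.resize(im[100:300,160:420],(780,600)),'s4.png')
print(fit(P,.12),get_state()['contact_force'])
E
```

```text
time_s: 10.38
tcp_pos: [0.577, 0.1743, 0.2409]
eef_rot: [180.0, -0.0, -78.8]
contact_force: [-0.2, 0.2, -3.1]
gripper_width: 0.0093
gripper_force: 20.0
time_s: 11.12
tcp_pos: [0.5772, 0.1744, 0.2019]
eef_rot: [180.0, -0.0, -78.8]
contact_force: [0.6, -0.5, -2.9]
gripper_width: 0.0092
gripper_force: 20.0
(array([0.9815005 , 0.19075196, 0.01644542]), array([0.57281335, 0.18869625, 0.12250355]), 1245, array([0.55581863, 0.08200647, 0.08232934]), array([0.59441164, 0.27106545, 0.16720457])) [ 0.26953226 -0.0389997  -2.34451403]
```

View pics/s4.png

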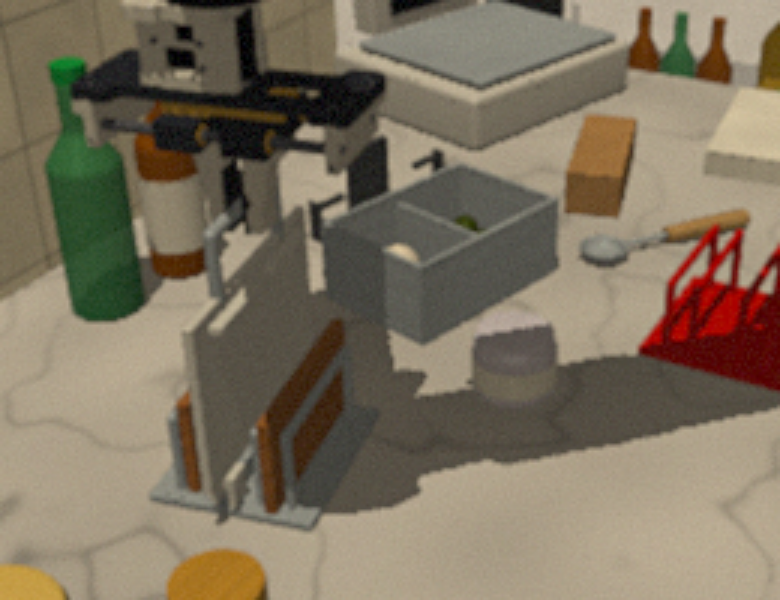

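The lid is between the inner hoops with the boards untouched, about 6 mm from the floor. Easing it down.

```bash
python3 -m handwheel '[[1,0,0,-0.2,0],[1,0,0,-0.4,0],[1,0,0,-0.55,0],[1,0,0,-0.65,0],[1,0,0,-0.65,0]]'
```

```text
time_s: 11.8
tcp_pos: [0.5786, 0.1751, 0.1975]
eef_rot: [-179.8, 0.0, -78.8]
contact_force: [-0.2, 1.7, 6.4]
gripper_width: 0.0092
gripper_force: 20.0
```

```bash
python3 -m handwheel '[[0.85,0,0,0,0],[0.8,0,0,0,0],[0.7,0,0,0,0],[0.5,0,0,0,0],[0.3,0,0,0,0],[0.3,0,0,0,0],[0.3,0,0,0,0],[0.3,0,0,0,0]]'
python3 - <<'E'
from h import *
for c in ('side','scene'):
    im,P=cam(c); print(fit(P,.12))
E
```

```text
time_s: 12.8
tcp_pos: [0.5772, 0.1744, 0.1956]
eef_rot: [-180.0, 0.0, -78.8]
contact_force: [0.2, 0.1, -0.7]
gripper_width: 0.0608
gripper_force: 0.0
(array([0.981454  , 0.19166188, 0.00371056]), array([0.57359002, 0.18979716, 0.1141746 ]), 1223, array([0.55678862, 0.07982179, 0.07562089]), array([0.59661075, 0.27147903, 0.16050798]))
(array([ 0.98192944,  0.18923299, -0.00233282]), array([0.58216367, 0.16855468, 0.119062  ]), 1385, array([0.56063994, 0.07913586, 0.07560817]), array([0.60079793, 0.27085786, 0.16048138]))
```

The lid stands vertical on its own, so I'm retreating straight up.

```bash
python3 -m handwheel '[[0.3,0,0,1,0],[0.3,0,0,3,0],[0.3,0,0,6,0],[0.3,0,0,9,0],[0.3,0,0,12,0],[0.3,0,0,14,0],[0.3,0,0,14,0],[0.3,0,0,14,0]]'
python3 - <<'E'
from h import *
im,P=cam('side');save(cv2.resize(im[100:300,160:420],(780,600)),'s5.png')
for c in ('side','scene'):
    im,P=cam(c); q=P.reshape(-1,3); q=q[(abs(q[:,0]-.577)<.04)&(abs(q[:,1]-.174)<.12)&(q[:,2]>.1)&(q[:,2]<.215)]
    z=q[:,2]; u=q[:,0]*.9806+q[:,1]*.196
    print(c,len(q),z.max(),[np.median(u[abs(z-h)<.01]).round(4) for h in (.11,.14,.16,.2)])
E
```

```text
time_s: 13.9
tcp_pos: [0.5769, 0.1744, 0.3352]
eef_rot: [180.0, 0.0, -78.8]
contact_force: [0.1, -0.4, -0.3]
gripper_width: 0.0614
gripper_force: 0.0
side 1553 0.21412606887937258 [np.float64(0.5996), np.float64(0.5996), np.float64(0.5988), np.float64(0.6011)]
scene 1472 0.21491021152551076 [np.float64(0.6039), np.float64(0.6039), np.float64(0.604), np.float64(0.6036)]
```

View pics/s5.png

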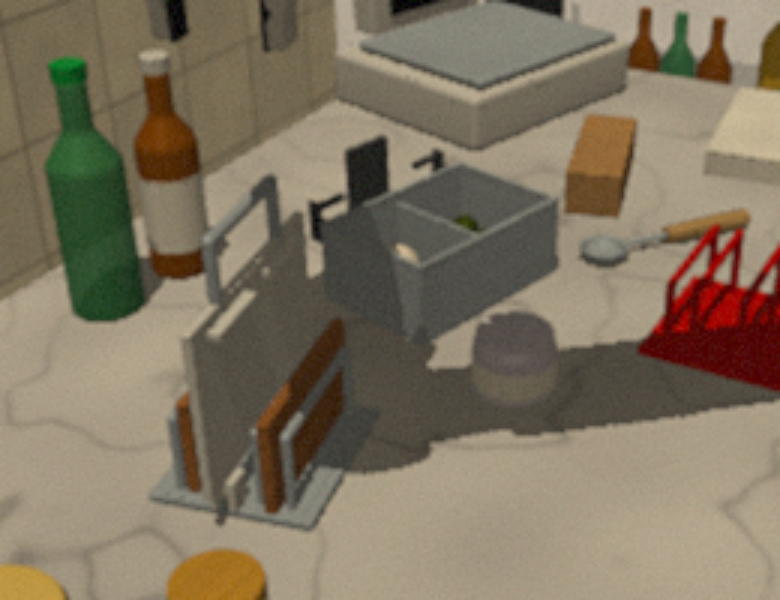

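The lid stands free and upright in the slot (bar at crop (240,235)), with the boards undisturbed and the gripper clear above.

```bash
python3 -c "
from plant import r
print(r.close_job())"
```

```text
the job is handed in; nothing more can be done
None
```

The lid is off the box and stands upright, handle up, in the rack's middle slot with the gripper clear. The last view showed the boards undisturbed. I handed the job in at about 14 s; the hand-in call did not return the verdict.

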